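Draw the excitation filter cassette from the microscope's LED light source

ROBOT

A 7-joint arm with a two-finger parallel gripper is mounted at the origin on the work surface. World frame = base frame: x ahead of the robot, y to its left, z up, the work surface at z = 0. Lengths are in m, angles in rad, forces in N, time in s.
With the tool pointing down it reaches from about 0.425 to 0.925 m from the base axis. Payload 6.8 kg.
Tool frame: the origin (TCP) lies midway between the tips of the shut fingers; the grasp point (between the pads) lies 19 mm behind it; z points along the fingers, y is the line along which they close (so a half turn about z gives the same grasp; the last joint's range is limited). The gripper opens to 85 mm and grips with 20 to 120 N. Pads are 22 mm wide; open, the fingers measure 114 mm over their backs; the gripper's body (76 mm by 85 mm) begins 54 mm behind the grasp point. The pads swing forward as they close: fully open they stand 13 mm farther back than shut.
Start: joints at [-0.108, 0.477, 0.022, 1.555, -0.011, 1.109, -0.083], TCP at [0.675, 0, 0.231] pointing down, gripper open.
Joint ranges: [-2.96, 2.96], [-0.34, 2.1], [-1.41, 1.46], [0.24, 2.44], [-1.37, 4.51], [0.17, 1.92], [-2.96, 2.96]. Speed limits (rad/s): [2.39, 2.39, 3.14, 3.14, 3.14, 3.14, 3.14].

INTERFACE

Orientations are given as a unit quaternion [w, x, y, z].
In Python, from station import bot gives the robot as it stands.
- The arm moves only by the tool jog_arm, never from a script. Its argument "rows" is a list of rows, each an object of numbers: "fingers": the finger opening in mm, from 0 to 85.4; "x", "y", "z": the shift along the tool's x, y, z in mm; "ax", "ay", "az": the turn, a rotation vector about the tool's x, y, z in degrees. A call has exactly 8 rows; each row shifts and turns the commanded pose from where the row before left it, along the tool's axes as they then stand; what a row does not reach is not made up. A row lasts 1/10 s, in which the tool goes at most 50 mm and 8.59 degrees, less where a joint would pass 70% of its speed; a pose out of reach is approached as far as the arm can. A call with a gripper value outside its range is refused whole. The fingers move at their own pace and stop on an object; "force" is the grip in N (left out, the last holds). Time passes only in rows, so rows that do not move let the fingers close, or fill a call up. It gives the time, the measured TCP pose, the force, the opening and the grip force at its end, in the units of the state.
- bot.get_obs(): the state, without advancing time (a new reading comes with each control period).
- bot.read_camera(name): name is "scene" or "side" or "wrist"; returns a dict with "pixels" (420x560x3 uint8, red, green, blue), "vertical_fov" (degrees; the focal length in pixels is half the picture's height over the tangent of half this angle, whatever the lens; pixels are square), "cx", "cy" (the principal point, pixels), "world_from_camera" (4x4, takes a point from camera to world coordinates). Camera axes: x right, y down, z forward; pixel columns grow to the right and rows downward; lengths in m; the calibration is good to about 2 mm. A picture is of the moment at which its call begins. There is no depth.
- bot.hand_in(): hands the job in; it is judged then, once.
The state is a dict: "t": time; "q": joint angles; "joint_vel": joint speeds; "joint_torque": joint torques, N m; "eef_pos": TCP position; "tool_rot": TCP orientation; "contact_force": force on the tool from outside, world axes, zero at the start; "torque": the same for the moment, N m; "gripper_width": opening from 0.0 (shut) to 1.0 (fully open); "grasp_force": force on a finger pad.
Only numpy, scipy, OpenCV 4.12 (cv2) and the standard library are available. Lean on these libraries where they do the work, as an engineer would, in place of code of your own. Each camera call takes 0.05 s, during which the arm holds its last target. There are 200 camera calls.

TASK

The excitation filter of the fluorescence light source is due for a change. First close the light: turn the dial on top of the white unit until its pointer lines up with the arrow mark on the deck. Then pinch the two metal side catches of the black filter cassette together, draw the cassette straight up out of its slot, and finish holding it by its catches, upright and still, with its lower edge a good 3 cm or more above the unit; leave the dial on the mark and do not shift the things standing around.

Things in the scene. Friction and masses are not known exactly. Their poses are not given: they have to be found in the camera images.
- unit: White light-source box, fixed, 180 (x) by 300 (y) by 106 mm high; deck (flat top) at z = 106 mm. Origin: centre of its underside, on the bench; own z up, own -x its front. On the deck along its own y, both at x = 0: the dial at y = -55 mm, the cassette in its slot at y = +65 mm. Heat-sink grille at the -y end, light-guide port on the +y end face.
- dial (a joint): Angle of the dial about its upright axis, rad: 0 when its pointer meets the arrow mark, positive counter-clockwise seen from above. It starts well to the positive side, so it needs turning clockwise by 0.7 to 1.9 rad. It turns freely between -3 and 3 with light friction (about 0.05 N m) and stays where it is left; no detents.
- dial_grip (a point): On the dial's axis at the height to grip it, 27 mm above the deck. Black dial: round skirt 52 mm across, 7 mm high, with an upright grip bar 44 mm long and 13 mm wide, its top 34 mm above the deck (7 mm above this point); grip it across the 13 mm. Its own -x axis runs along the bar to the pointer.
- dial_pointer (a point): Tip of the dial's pointer, a small nose with a white line at one end of the bar, 33.5 mm from the dial's axis, on the skirt, 5 mm above the deck.
- dial_index (a point): Tip of the arrow mark on the deck, 37.5 mm from the dial's axis on the unit's front (-x) side: the long dark arrow, the other scale marks are short plain strokes.
- cassette: Black filter cassette, loose, 100 to 200 g, locked in the slot by its catches. Origin: centre of its underside, seated 62 mm above the bench (48 mm below the dock plate's top); axes parallel to the unit's. Foot 40 (x) by 18 by 30 mm high with a round 25 mm glass filter, a neck, and a head 39 by 18 mm, 54 to 82 mm above the origin, standing out of the slot. 1.5 mm of play all round.
- cassette_grip (a point): On the cassette's axis, midway between the two catch pads, 75 mm above the cassette's origin (27 mm above the dock plate): put the middle of the fingers here, closing along the cassette's x.
- catch_front (a joint): Travel of the catch on the cassette's -x side, m: 0 sprung out (locked under the slot's lip), 0.006 fully pinched in. Spring: 3 N to start, 6 N fully in. The hook clears the lip from about 0.0045.
- catch_back (a joint): The same for the catch on the +x side.
- catch_front_pad (a point): Middle of the outer face of the -x catch's steel finger pad, an upright plate 16 mm wide (y), reaching from 2 mm to 38 mm above the dock plate. The pads' outer faces are 62 mm apart at rest and 50 mm apart pinched fully in.
- catch_back_pad (a point): The same for the +x catch.
- slot_mouth (a point): Centre of the slot's mouth in the top of the bare-metal dock plate, 110 mm above the bench; the plate is 80 (x) by 48 mm and 4 mm thick on the deck. The highest part of the unit but for the dial and cassette.
- objective_case: Bystander, loose: clear round objective case, 46 mm across, 72 mm high, standing on the bench beyond the unit's +y end. Origin: centre of its underside.
- dish: Bystander, loose: clear lidded culture dish, 60 mm across, 14 mm high, lying on the bench beyond the unit's -y end. Origin: centre of its underside.
- slide_box: Bystander, loose: grey slide box 85 by 100 by 35 mm lying on the bench behind the unit. Origin: centre of its underside.

How it is judged:
On the way, in this order (a step that is already met when the one before it is completed fails the run):
1. the dial's pointer is on the arrow mark, the cassette still seated (value of joint dial between -0.12 and 0.12 rad and z of cassette in the frame of unit below 0.066 m), for 0.2 s.
2. both catches are pinched in by the fingers, the cassette still in its slot (value of joint each of catch_front, catch_back above 0.0042 m and z of cassette in the frame of unit below 0.09 m and contact force between the fingers and cassette above 1 N), for 0.1 s.
At the end, for the whole second after the job is handed in: Fingers hold the cassette by both catches (each 3.5 mm or more in), upright within 0.35 rad, still, clear of the unit, its underside 25 mm or more above the dock plate's top; the dial within 0.12 rad of the mark; bystanders within 20 mm of their places (z of cassette in the frame of unit above 0.135 m and angle between cassette's own z axis and vertical below 0.35 rad and linear speed of cassette below 0.03 m/s and value of joint each of catch_front, catch_back above 0.0035 m and contact force between the fingers and cassette above 1 N and contact force between cassette and unit below 0.1 N and value of joint dial between -0.12 and 0.12 rad and distance of each of objective_case, dish, slide_box from where it was at the start of the episode below 0.02 m); the arm keeps its last pose, push and grip.
It fails at once if the cassette is drawn while the dial is off the mark (light open) (z of cassette in the frame of unit above 0.095 m and (value of joint dial above 0.25 rad or value of joint dial below -0.25 rad)).
It also fails if it takes over 64 s, if anything falls off the work surface, if the arm or the gripper's body presses on something with over 40 N, if the wrist force passes 120 N, or if a joint passes its speed limit or range.

## Working session

There is one attempt and no reset: what is moved stays moved. The work goes in short steps, Python scripts to look and compute and a tool call to move; the robot and the scene stay as the last step left them, time stands still between calls to the robot, and variables do not carry over. Pictures are saved under pics/ and viewed, at most 10 in all, crops included, and the job is handed in when it is done.

Besides the shell and the picture viewer there is one more tool, called after ">>>" as a command line: name --argument value ..., lists and objects as JSON in quotes. jog_arm: Moves the arm, as the interface text tells. Its arguments: {"type":"object","properties":{"rows":{"type":"array","items":{"type":"object","properties":{"fingers":{"type":"number"},"x":{"type":"number"},"y":{"type":"number"},"z":{"type":"number"},"ax":{"type":"number"},"ay":{"type":"number"},"az":{"type":"number"}}}},"force":{"type":"number"}},"required":["rows"]}

```bash
mkdir -p pics; ls; python3 - <<'E'
from station import bot
import cv2,numpy as np,pickle
o=bot.get_obs();print({k:np.round(v,4).tolist() for k,v in o.items()})
for n in ["scene","side","wrist"]:
    c=bot.read_camera(n);pickle.dump(c,open(f"pics/{n}0.pkl","wb"))
    cv2.imwrite(f"pics/{n}0.png",c["pixels"][:,:,::-1]);print(n,c["vertical_fov"],c["cx"],c["cy"],np.round(c["world_from_camera"],3).tolist())
E
```

```text
pics
{'t': 0.0, 'q': [-0.1081, 0.4778, 0.0223, 1.5565, -0.0115, 1.1093, -0.0831], 'joint_vel': [0.0011, -0.0003, 0.0008, 0.0011, -0.0007, -0.0013, -0.0013], 'joint_torque': [-0.0005, -59.6444, 1.6077, -28.1195, 0.0124, 0.0094, 0.0], 'eef_pos': [0.6744, -0.0, 0.2303], 'tool_rot': [-0.0006, 0.7071, 0.7071, -0.0007], 'contact_force': [0.1062, 0.788, 0.3807], 'torque': [-0.0018, 0.0473, -0.034], 'grasp_force': 0.0, 'gripper_width': 0.9957}
scene 52.519743790367635 278.9615628648959 203.83488551241183 [[-0.066, 0.784, -0.618, 1.229], [0.998, 0.061, -0.029, 0.081], [0.015, -0.618, -0.786, 0.853], [0.0, 0.0, 0.0, 1.0]]
side 53.636343049233936 280.0088041297587 211.24578916624014 [[0.998, -0.041, 0.049, 0.564], [-0.064, -0.646, 0.761, -0.581], [0.0, -0.762, -0.647, 0.62], [0.0, 0.0, 0.0, 1.0]]
wrist 58.769381965588124 280.63949323188945 209.4002553110089 [[1.0, 0.001, -0.002, 0.675], [0.0, -0.964, -0.265, 0.066], [-0.002, 0.265, -0.964, 0.373], [0.0, 0.0, 0.0, 1.0]]
```

View wrist+scene.

View pics/scene0.png

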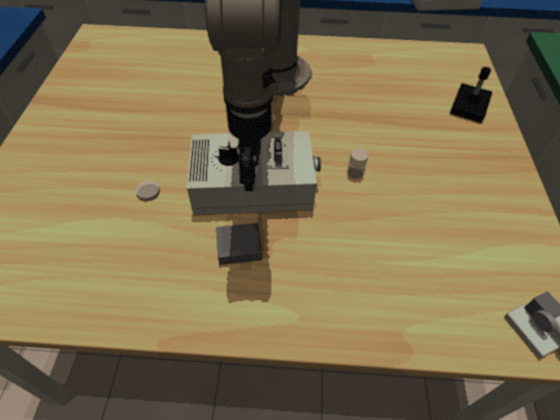

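View pics/wrist0.png

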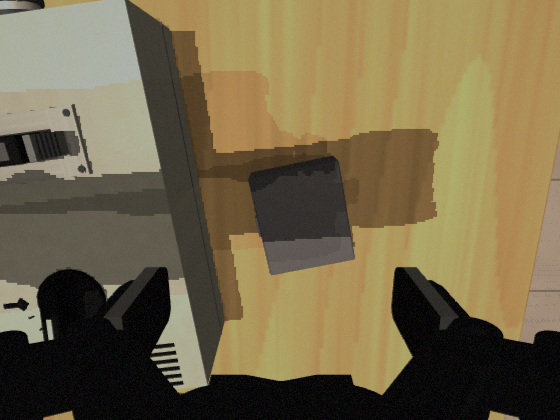

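View pics/side0.png

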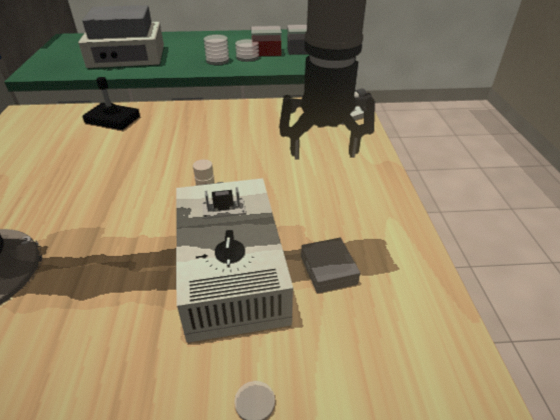

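The side view shows the unit: deck from about (176,190) to (288,300), the dial near (230,250), the arrow mark near (202,257) and the cassette near (222,200). I'll enlarge it to measure.

```bash
python3 - <<'E'
import cv2
a=cv2.imread("pics/side0.png")[170:320,165:315]
cv2.imwrite("pics/sc.png",cv2.resize(a,None,fx=4,fy=4,interpolation=cv2.INTER_CUBIC))
E
```

```text
(no output)
```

View pics/sc.png

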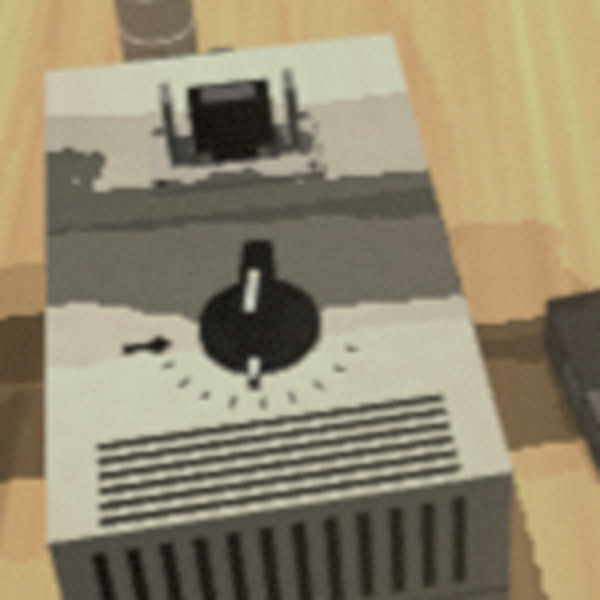

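```bash
cat > h.py <<'E'
import numpy as np,pickle
from scipy.optimize import least_squares
def proj(c,P):
    T=np.linalg.inv(c["world_from_camera"]);p=T[:3,:3]@np.asarray(P,float)+T[:3,3]
    f=210/np.tan(np.radians(c["vertical_fov"])/2)
    return np.array([c["cx"]+f*p[0]/p[2],c["cy"]+f*p[1]/p[2]])
def ray(c,uv,z):
    f=210/np.tan(np.radians(c["vertical_fov"])/2);M=np.array(c["world_from_camera"])
    d=M[:3,:3]@np.array([(uv[0]-c["cx"])/f,(uv[1]-c["cy"])/f,1]);return M[:3,3]+d*(z-M[2,3])/d[2]
def U(p,q):
    c,s=np.cos(p[2]),np.sin(p[2]);return np.array([p[0]+c*q[0]-s*q[1],p[1]+s*q[0]+c*q[1],q[2]])
E
python3 - <<'E'
from h import *
s=pickle.load(open("pics/side0.pkl","rb"));w=pickle.load(open("pics/wrist0.pkl","rb"))
cr=lambda u,v:(165+(u+.5)/4-.5,170+(v+.5)/4-.5)
obs=[(s,cr(46,72),(-.09,.15,.106)),(s,cr(393,35),(.09,.15,.106)),(s,cr(512,472),(.09,-.15,.106)),(s,cr(50,542),(-.09,-.15,.106)),(s,cr(173,344),(-.0375,-.055,.106))]
ow=[(w,(128,0),None)]
def res(p): return np.concatenate([proj(c,U(p,q))-uv for c,uv,q in obs])
r=least_squares(res,[.55,0,.1]);p=r.x;print(p,np.round(r.fun,1))
pt=ray(s,cr(255,388),.111);d=U(p,(0,-.055,.111));print("pointer",pt,d,np.linalg.norm((pt-d)[:2]))
v=(pt-d)[:2];a=np.arctan2(v[1],v[0])-p[2]-np.pi;print("dial",(a+np.pi)%(2*np.pi)-np.pi)
e=[];
print("wrist back edge at v=0.. pred",[proj(w,U(p,(.09,y,.106))) for y in (.15,0,-.15)],"plate",[proj(w,U(p,(x,y,.11))) for x,y in((.04,.089),(.04,.041))])
print("dial wrist",proj(w,U(p,(0,-.055,.113))),"arrow",proj(w,U(p,(-.0375,-.055,.106))))
print("casgrip",U(p,(0,.065,.137)))
np.save("p.npy",p)
E
```

```text
[ 0.50382961 -0.02544165  0.12615964] [-0.  -0.1  0.  -0.6  0.6  0.  -0.6  0.3 -0.  -0.1]
pointer [ 0.50958164 -0.11671975  0.111     ] [ 0.51075    -0.08000453  0.111     ] 0.03673380104394709
dial 1.4128252322445967
wrist back edge at v=0.. pred [array([123.65272209,  -3.94094465]), array([171.122489  , 218.31661091]), array([206.82022561, 385.45650215])] plate [array([ 70.49974795, 104.23850217]), array([ 88.95115235, 173.67287213])]
dial wrist [ 69.09916798 302.16242403] arrow [ 28.21536161 303.00091938]
casgrip [0.49565097 0.03904176 0.137     ]
```

The fit is good: residuals are at most 0.6 px and the wrist view agrees. The unit is at (0.504, -0.025) with yaw 7.2°, and the dial is at about +1.41 rad. I'll move above the dial and check from there.

>>> jog_arm --rows '[{"fingers":60,"x":-14,"y":-28},{"x":-14,"y":-28},{"x":-14,"y":-28},{"x":-14,"y":-28},{"x":-14,"y":-28},{"x":-10,"y":-24,"az":1.8},{},{}]' --force 30

```text
invalid input
```

```bash
python3 - <<'E'
from h import *
from station import bot
import cv2
o=bot.get_obs();print(o["eef_pos"],o["tool_rot"],o["q"],o["gripper_width"],o["contact_force"])
w=bot.read_camera("wrist");pickle.dump(w,open("pics/w1.pkl","wb"))
cv2.imwrite("pics/w1.png",cv2.resize(w["pixels"][:,:,::-1],(800,600),interpolation=cv2.INTER_CUBIC))
p=np.load("p.npy");k=800/560
for n,q in dict(arrow=(-.0375,-.055,.106),dialtop=(0,-.055,.140),pb=(.04,.041,.11),pb2=(-.04,.041,.11),cb=(.031,.065,.137)).items(): print(n,proj(w,U(p,q))*k)
E
```

```text
[6.74560115e-01 7.76472939e-06 2.30538003e-01] [-4.58730834e-04  7.07103118e-01  7.07110094e-01 -5.32644291e-04] [-0.10812648  0.47764886  0.02235467  1.55618952 -0.011498    1.10928848
 -0.08312853] 0.9960908593844366 [0.13821088 0.30412509 1.08027057]
arrow [ 40.19281651 432.79935345]
dialtop [ 68.64753705 459.15125577]
pb [126.9381975 248.083704 ]
pb2 [-27.64516015 267.79310132]
cb [ 62.08884899 207.56784904]
```

View pics/w1.png

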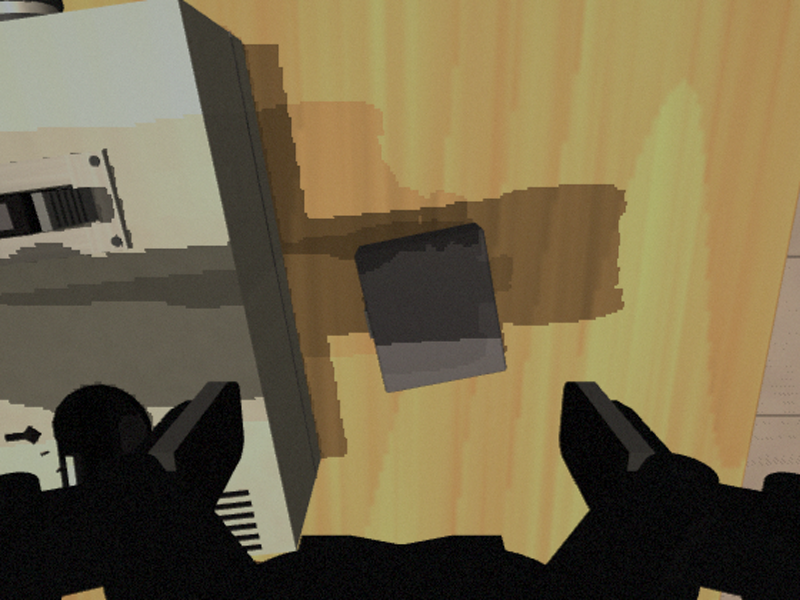

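The move was refused, so this picture is the same start view: arrow tip at (40,433), as predicted. I'll try again with every field filled in.

>>> jog_arm --rows '[{"fingers":60,"x":-14,"y":-28,"z":0,"ax":0,"ay":0,"az":0},{"fingers":60,"x":-14,"y":-28,"z":0,"ax":0,"ay":0,"az":0},{"fingers":60,"x":-14,"y":-28,"z":0,"ax":0,"ay":0,"az":0},{"fingers":60,"x":-14,"y":-28,"z":0,"ax":0,"ay":0,"az":0},{"fingers":60,"x":-14,"y":-28,"z":0,"ax":0,"ay":0,"az":0},{"fingers":60,"x":-10,"y":-24,"z":0,"ax":0,"ay":0,"az":1.8},{"fingers":60,"x":0,"y":0,"z":0,"ax":0,"ay":0,"az":0},{"fingers":60,"x":0,"y":0,"z":0,"ax":0,"ay":0,"az":0}]' --force 30

```text
t: 1.0
eef_pos: [0.511, -0.0801, 0.2316]
tool_rot: [0.0, 0.718, 0.696, 0.0]
contact_force: [0.3, 0.4, 0.3]
gripper_width: 0.704
grasp_force: 0.0
```

```bash
python3 - <<'E'
from h import *
from station import bot
import cv2
o=bot.get_obs();print(o["eef_pos"],o["tool_rot"],np.round(o["q"],2))
w=bot.read_camera("wrist");pickle.dump(w,open("pics/w1.pkl","wb"))
cv2.imwrite("pics/w1b.png",cv2.resize(w["pixels"][:,:,::-1],(800,600),interpolation=cv2.INTER_CUBIC))
p=np.load("p.npy");k=800/560
for n,q in dict(arrow=(-.0375,-.055,.106),dialtop=(0,-.055,.140),pb=(.04,.041,.11),pb2=(-.04,.041,.11),pf2=(-.04,.089,.11),cb=(.031,.065,.137)).items(): print(n,proj(w,U(p,q))*k)
E
```

```text
[ 0.51100117 -0.08007024  0.23157677] [1.89983010e-04 7.18219462e-01 6.95816558e-01 2.92337427e-04] [-0.    0.22  0.04  1.93 -0.01  0.99  0.01]
arrow [327.75886402 296.21081254]
dialtop [398.64955747 303.06712102]
pb [451.65766846  73.98571185]
pb2 [281.61989826 102.98218184]
pf2 [258.23121034 -10.66785331]
cb [427.68200767   4.45327093]
```

View pics/w1b.png

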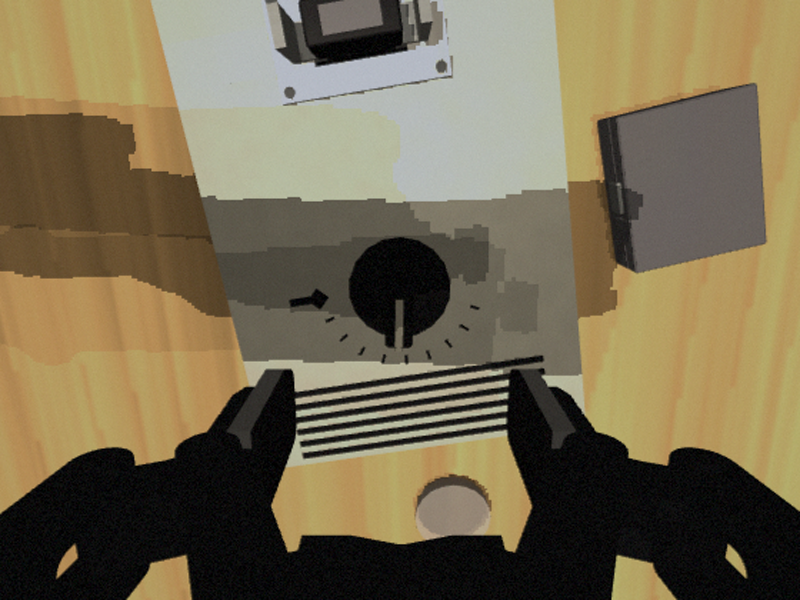

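The dial centre is at (399,287) with the bar vertical at u≈399, between the fingers. The arrow is at (328,297) and the plate corner at (452,75), both as predicted. I'll go down and grip.

>>> jog_arm --rows '[{"fingers":50,"x":0,"y":0,"z":25,"ax":0,"ay":0,"az":0},{"fingers":50,"x":0,"y":0,"z":25,"ax":0,"ay":0,"az":0},{"fingers":50,"x":0,"y":0,"z":25,"ax":0,"ay":0,"az":0},{"fingers":50,"x":0,"y":0,"z":25,"ax":0,"ay":0,"az":0},{"fingers":40,"x":0,"y":0,"z":14,"ax":0,"ay":0,"az":0},{"fingers":40,"x":0,"y":0,"z":0,"ax":0,"ay":0,"az":0},{"fingers":30,"x":0,"y":0,"z":0,"ax":0,"ay":0,"az":0},{"fingers":20,"x":0,"y":0,"z":0,"ax":0,"ay":0,"az":0}]' --force 30

```text
t: 1.85
eef_pos: [0.5122, -0.0798, 0.1182]
tool_rot: [0.001, 0.718, 0.696, 0.001]
contact_force: [-0.6, -0.5, 0.8]
gripper_width: 0.234
grasp_force: 0.0
```

>>> jog_arm --rows '[{"fingers":8,"x":0,"y":0,"z":0,"ax":0,"ay":0,"az":0},{"fingers":8,"x":0,"y":0,"z":0,"ax":0,"ay":0,"az":0},{"fingers":8,"x":0,"y":0,"z":0,"ax":0,"ay":0,"az":0},{"fingers":8,"x":0,"y":0,"z":0,"ax":0,"ay":0,"az":0},{"fingers":8,"x":0,"y":0,"z":0,"ax":0,"ay":0,"az":0},{"fingers":8,"x":0,"y":0,"z":0,"ax":0,"ay":0,"az":0},{"fingers":8,"x":0,"y":0,"z":0,"ax":0,"ay":0,"az":0},{"fingers":8,"x":0,"y":0,"z":0,"ax":0,"ay":0,"az":0}]' --force 30

```text
t: 2.65
eef_pos: [0.5104, -0.0799, 0.1183]
tool_rot: [-0.0, 0.718, 0.696, -0.0]
contact_force: [-4.8, 0.4, 4.4]
gripper_width: 0.143
grasp_force: 31.6
```

>>> jog_arm --rows '[{"fingers":8,"x":0,"y":0,"z":0,"ax":0,"ay":0,"az":7},{"fingers":8,"x":0,"y":0,"z":0,"ax":0,"ay":0,"az":7},{"fingers":8,"x":0,"y":0,"z":0,"ax":0,"ay":0,"az":7},{"fingers":8,"x":0,"y":0,"z":0,"ax":0,"ay":0,"az":7},{"fingers":8,"x":0,"y":0,"z":0,"ax":0,"ay":0,"az":7},{"fingers":8,"x":0,"y":0,"z":0,"ax":0,"ay":0,"az":7},{"fingers":8,"x":0,"y":0,"z":0,"ax":0,"ay":0,"az":7},{"fingers":8,"x":0,"y":0,"z":0,"ax":0,"ay":0,"az":7}]' --force 30

```text
t: 3.45
eef_pos: [0.51, -0.0797, 0.1183]
tool_rot: [-0.001, 0.961, 0.275, -0.001]
contact_force: [-6.4, 1.3, 7.1]
gripper_width: 0.145
grasp_force: 31.9
```

>>> jog_arm --rows '[{"fingers":8,"x":0,"y":0,"z":0,"ax":0,"ay":0,"az":7},{"fingers":8,"x":0,"y":0,"z":0,"ax":0,"ay":0,"az":7},{"fingers":8,"x":0,"y":0,"z":0,"ax":0,"ay":0,"az":6},{"fingers":8,"x":0,"y":0,"z":0,"ax":0,"ay":0,"az":5},{"fingers":8,"x":0,"y":0,"z":0,"ax":0,"ay":0,"az":0},{"fingers":8,"x":0,"y":0,"z":0,"ax":0,"ay":0,"az":0},{"fingers":8,"x":0,"y":0,"z":0,"ax":0,"ay":0,"az":0},{"fingers":8,"x":0,"y":0,"z":0,"ax":0,"ay":0,"az":0}]' --force 30

```text
t: 4.25
eef_pos: [0.5099, -0.0796, 0.1182]
tool_rot: [-0.001, 0.998, 0.063, -0.001]
contact_force: [-7.2, 1.5, 8.2]
gripper_width: 0.142
grasp_force: 32.1
```

```bash
python3 - <<'E'
from station import bot
from scipy.spatial.transform import Rotation as R
import numpy as np
o=bot.get_obs();y=R.from_quat(o["tool_rot"],scalar_first=True).as_matrix()[:,1]
print(o["eef_pos"],np.degrees(np.arctan2(y[1],y[0])),np.round(o["q"],2),o["contact_force"],o["torque"],o["grasp_force"])
E
```

```text
[ 0.5098565  -0.07955605  0.11824179] -82.80094688731053 [-0.26  0.38  0.36  2.05 -0.2   0.74 -1.22] [-7.1600805   1.49090653  8.21922449] [ 0.20142672  1.41214083 -0.07885307] 32.062740325927734
```

Tool yaw is on target. I'll release, rise and check the dial.

>>> jog_arm --rows '[{"fingers":45,"x":0,"y":0,"z":0,"ax":0,"ay":0,"az":0},{"fingers":45,"x":0,"y":0,"z":0,"ax":0,"ay":0,"az":0},{"fingers":45,"x":0,"y":0,"z":0,"ax":0,"ay":0,"az":0},{"fingers":45,"x":0,"y":0,"z":-20,"ax":0,"ay":0,"az":0},{"fingers":45,"x":0,"y":0,"z":-30,"ax":0,"ay":0,"az":0},{"fingers":45,"x":0,"y":0,"z":-30,"ax":0,"ay":0,"az":0},{"fingers":45,"x":0,"y":0,"z":-33,"ax":0,"ay":0,"az":0},{"fingers":45,"x":0,"y":0,"z":0,"ax":0,"ay":0,"az":0}]'

```text
t: 5.05
eef_pos: [0.514, -0.0805, 0.2347]
tool_rot: [0.0, 0.998, 0.063, 0.004]
contact_force: [0.2, -0.5, -0.3]
gripper_width: 0.532
grasp_force: 0.0
```

>>> jog_arm --rows '[{"fingers":85,"x":0,"y":0,"z":0,"ax":0,"ay":0,"az":-7.5},{"fingers":85,"x":0,"y":0,"z":0,"ax":0,"ay":0,"az":-7.5},{"fingers":85,"x":0,"y":0,"z":0,"ax":0,"ay":0,"az":-7.5},{"fingers":85,"x":0,"y":0,"z":0,"ax":0,"ay":0,"az":-7.5},{"fingers":85,"x":0,"y":0,"z":0,"ax":0,"ay":0,"az":-7.5},{"fingers":85,"x":0,"y":0,"z":0,"ax":0,"ay":0,"az":-7.5},{"fingers":85,"x":0,"y":0,"z":0,"ax":0,"ay":0,"az":-7.5},{"fingers":85,"x":0,"y":0,"z":0,"ax":0,"ay":0,"az":-7.5}]'

```text
t: 5.85
eef_pos: [0.5109, -0.08, 0.2297]
tool_rot: [-0.0, 0.831, 0.556, -0.0]
contact_force: [-0.8, 0.2, 0.2]
gripper_width: 0.997
grasp_force: 0.0
```

>>> jog_arm --rows '[{"fingers":85,"x":0,"y":0,"z":0,"ax":0,"ay":0,"az":-7.5},{"fingers":85,"x":0,"y":0,"z":0,"ax":0,"ay":0,"az":-7.5},{"fingers":85,"x":0,"y":0,"z":0,"ax":0,"ay":0,"az":-7.5},{"fingers":85,"x":0,"y":0,"z":0,"ax":0,"ay":0,"az":-7.5},{"fingers":85,"x":0,"y":0,"z":0,"ax":0,"ay":0,"az":0},{"fingers":85,"x":0,"y":0,"z":0,"ax":0,"ay":0,"az":0},{"fingers":85,"x":0,"y":0,"z":0,"ax":0,"ay":0,"az":0},{"fingers":85,"x":0,"y":0,"z":0,"ax":0,"ay":0,"az":0}]'

```text
t: 6.65
eef_pos: [0.511, -0.08, 0.2302]
tool_rot: [-0.0, 0.662, 0.75, -0.0]
contact_force: [-0.9, 1.0, 0.2]
gripper_width: 0.999
grasp_force: 0.0
```

```bash
cat > st.py <<'E'
from h import *
from station import bot
import cv2,sys
from scipy.spatial.transform import Rotation as R
o=bot.get_obs();M=R.from_quat(o["tool_rot"],scalar_first=True).as_matrix();y=M[:,1]
p=np.load("p.npy");g=U(p,(0,.065,.137))
print(o["t"],o["eef_pos"],"yaw",np.degrees(np.arctan2(y[1],y[0])),"tilt",M[:,2],"target-in-tool mm",1000*M.T@(g-o["eef_pos"]))
w=bot.read_camera("wrist")
cv2.imwrite(f"pics/{sys.argv[1]}.png",cv2.resize(w["pixels"][:,:,::-1],(800,600),interpolation=cv2.INTER_CUBIC))
for n,q in dict(arrow=(-.0375,-.055,.106),pointer=(-.0335,-.055,.111),dial=(0,-.055,.113),pb=(.04,.041,.11),pb2=(-.04,.041,.11),padb=(.031,.065,.148),padf=(-.031,.065,.148)).items(): print(n,proj(w,U(p,q))*800/560)
E
python3 st.py w2
```

```text
6.65 [ 0.51101348 -0.07997323  0.2302078 ] yaw 7.11310821938355 tilt [-6.67601165e-05 -4.60854300e-05 -9.99999997e-01] target-in-tool mm [120.00481688  -0.50012261  93.20334032]
arrow [326.57941529 285.92660502]
pointer [333.15013257 288.29370504]
dial [399.30734536 289.14619036]
pb [485.66660727  85.21164831]
pb2 [311.8604754   85.57438982]
padb [479.84610102   5.33043369]
padf [316.50079288   5.68569133]
```

View pics/w2.png

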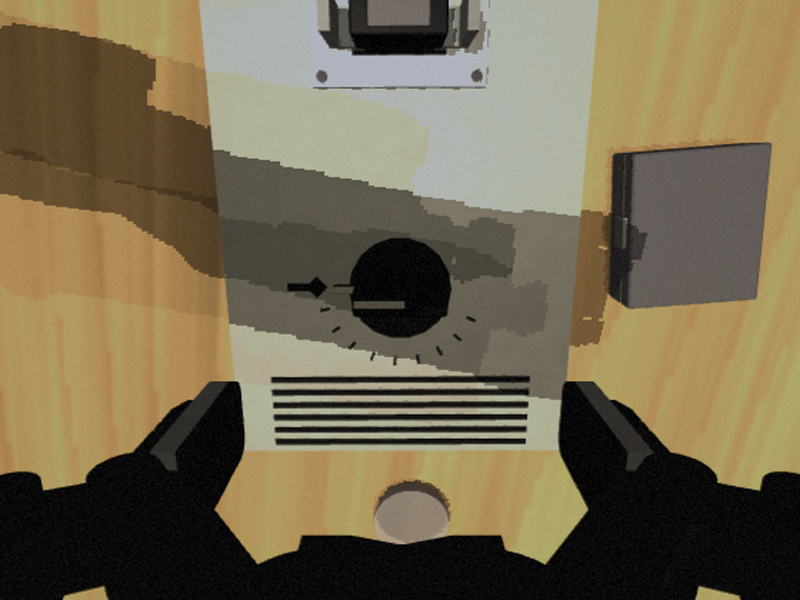

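The dial pointer tip at (333,290) lines up with the arrow at (326,287), and the bar's line is level. The plate corners (313,88) and (487,87) are within 1 mm of the prediction. Next I'll go over the cassette and down.

>>> jog_arm --rows '[{"fingers":85,"x":30,"y":0,"z":0,"ax":0,"ay":0,"az":0},{"fingers":85,"x":30,"y":0,"z":0,"ax":0,"ay":0,"az":0},{"fingers":85,"x":30,"y":0,"z":0,"ax":0,"ay":0,"az":0},{"fingers":85,"x":20,"y":0,"z":0,"ax":0,"ay":0,"az":0},{"fingers":85,"x":10,"y":0,"z":0,"ax":0,"ay":0,"az":0},{"fingers":85,"x":0,"y":0,"z":0,"ax":0,"ay":0,"az":0},{"fingers":85,"x":0,"y":0,"z":0,"ax":0,"ay":0,"az":0},{"fingers":85,"x":0,"y":0,"z":0,"ax":0,"ay":0,"az":0}]' --force 40

```text
t: 7.5
eef_pos: [0.4961, 0.0376, 0.2303]
tool_rot: [0.0, 0.662, 0.749, -0.0]
contact_force: [-0.2, -0.4, -0.0]
gripper_width: 0.996
grasp_force: 0.0
```

```bash
python3 st.py w3
```

```text
7.5 [0.49614476 0.03759091 0.23027991] yaw 7.072884878837861 tilt [ 3.28110247e-05 -5.09116663e-04 -9.99999870e-01] target-in-tool mm [ 1.54811583 -0.30857276 93.27914256]
arrow [334.70369991 485.97872324]
pointer [340.71731591 491.29956142]
dial [399.95349453 493.33961767]
pb [476.38619891 329.26868684]
pb2 [322.35681698 329.67333606]
padb [469.60465034 305.12287255]
padf [328.26194842 305.49891392]
```

View pics/w3.png

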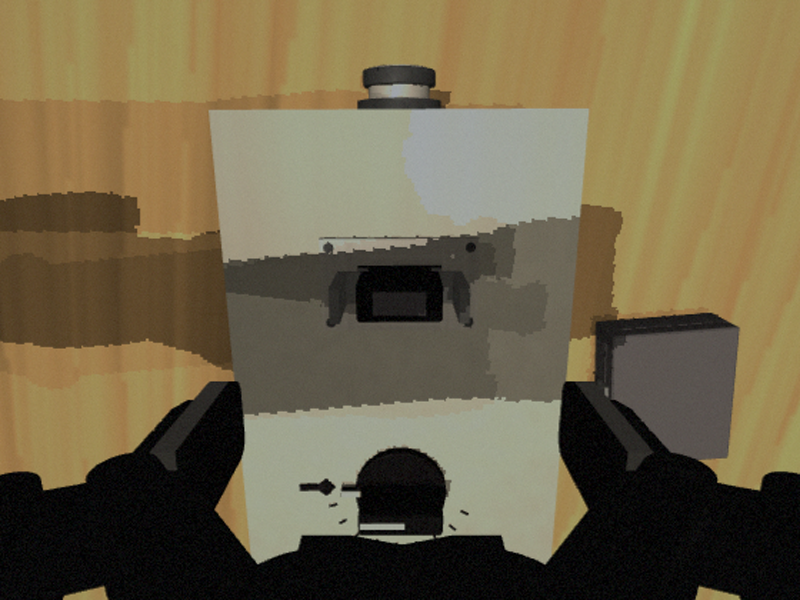

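The cassette is centred at u≈399, with the pads at about 329 and 470 as predicted. I'll go down 115 mm, with 1 mm in x.

>>> jog_arm --rows '[{"fingers":85,"x":1,"y":0,"z":25,"ax":0,"ay":0,"az":0},{"fingers":85,"x":0,"y":0,"z":25,"ax":0,"ay":0,"az":0},{"fingers":85,"x":0,"y":0,"z":25,"ax":0,"ay":0,"az":0},{"fingers":85,"x":0,"y":0,"z":20,"ax":0,"ay":0,"az":0},{"fingers":85,"x":0,"y":0,"z":12,"ax":0,"ay":0,"az":0},{"fingers":85,"x":0,"y":0,"z":8,"ax":0,"ay":0,"az":0},{"fingers":85,"x":0,"y":0,"z":0,"ax":0,"ay":0,"az":0},{"fingers":85,"x":0,"y":0,"z":0,"ax":0,"ay":0,"az":0}]' --force 40

```text
t: 8.35
eef_pos: [0.4964, 0.0399, 0.1159]
tool_rot: [0.0, 0.661, 0.75, 0.0]
contact_force: [-0.9, -1.0, -0.5]
gripper_width: 0.999
grasp_force: 0.0
```

>>> jog_arm --rows '[{"fingers":70,"x":0,"y":0,"z":0,"ax":0,"ay":0,"az":0},{"fingers":65,"x":0,"y":0,"z":0,"ax":0,"ay":0,"az":0},{"fingers":60,"x":0,"y":0,"z":0,"ax":0,"ay":0,"az":0},{"fingers":55,"x":0,"y":0,"z":0,"ax":0,"ay":0,"az":0},{"fingers":45,"x":0,"y":0,"z":0,"ax":0,"ay":0,"az":0},{"fingers":45,"x":0,"y":0,"z":0,"ax":0,"ay":0,"az":0},{"fingers":45,"x":0,"y":0,"z":0,"ax":0,"ay":0,"az":0},{"fingers":45,"x":0,"y":0,"z":0,"ax":0,"ay":0,"az":0}]' --force 40

```text
t: 9.15
eef_pos: [0.4954, 0.04, 0.1168]
tool_rot: [-0.0, 0.661, 0.75, -0.0]
contact_force: [-7.7, -0.4, 18.5]
gripper_width: 0.533
grasp_force: 35.3
```

>>> jog_arm --rows '[{"fingers":38,"x":0,"y":0,"z":0,"ax":0,"ay":0,"az":0},{"fingers":38,"x":0,"y":0,"z":0,"ax":0,"ay":0,"az":0},{"fingers":38,"x":0,"y":0,"z":0,"ax":0,"ay":0,"az":0},{"fingers":38,"x":0,"y":0,"z":0,"ax":0,"ay":0,"az":0},{"fingers":38,"x":0,"y":0,"z":0,"ax":0,"ay":0,"az":0},{"fingers":38,"x":0,"y":0,"z":-1,"ax":0,"ay":0,"az":0},{"fingers":38,"x":0,"y":0,"z":-1,"ax":0,"ay":0,"az":0},{"fingers":38,"x":0,"y":0,"z":0,"ax":0,"ay":0,"az":0}]' --force 40

```text
t: 9.95
eef_pos: [0.4959, 0.0401, 0.1174]
tool_rot: [0.0, 0.661, 0.75, 0.0]
contact_force: [-1.6, -0.3, 3.8]
gripper_width: 0.52
grasp_force: 42.1
```

```bash
python3 - <<'E'
from station import bot
import cv2
s=bot.read_camera("side")["pixels"][165:265,160:310,::-1]
cv2.imwrite("pics/s3.png",cv2.resize(s,None,fx=5,fy=5,interpolation=cv2.INTER_CUBIC))
E
```

```text
(no output)
```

View pics/s3.png

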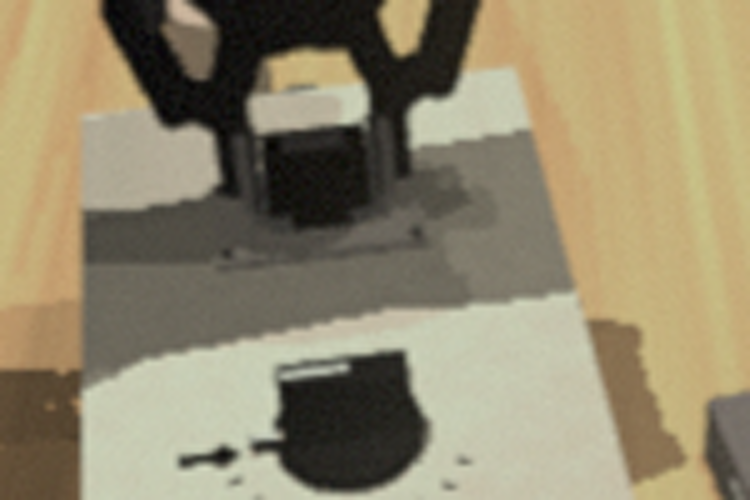

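Both fingers sit on the pinched catches, with the pads at u≈250 and 380 tight against the head. The grip has stalled at 42 N and the dial pointer is on the arrow. I'll start drawing it up slowly.

>>> jog_arm --rows '[{"fingers":38,"x":0,"y":0,"z":-1,"ax":0,"ay":0,"az":0},{"fingers":38,"x":0,"y":0,"z":-2,"ax":0,"ay":0,"az":0},{"fingers":38,"x":0,"y":0,"z":-2,"ax":0,"ay":0,"az":0},{"fingers":38,"x":0,"y":0,"z":-2,"ax":0,"ay":0,"az":0},{"fingers":38,"x":0,"y":0,"z":-3,"ax":0,"ay":0,"az":0},{"fingers":38,"x":0,"y":0,"z":-3,"ax":0,"ay":0,"az":0},{"fingers":38,"x":0,"y":0,"z":0,"ax":0,"ay":0,"az":0},{"fingers":38,"x":0,"y":0,"z":0,"ax":0,"ay":0,"az":0}]' --force 40

```text
t: 10.8
eef_pos: [0.4959, 0.0401, 0.1304]
tool_rot: [0.0, 0.661, 0.75, 0.0]
contact_force: [-0.0, -0.2, -1.9]
gripper_width: 0.522
grasp_force: 41.0
```

The force is now just the cassette's weight (1.9 N), so it's unlocked and free. I'll lift the rest.

>>> jog_arm --rows '[{"fingers":38,"x":0,"y":0,"z":-5,"ax":0,"ay":0,"az":0},{"fingers":38,"x":0,"y":0,"z":-8,"ax":0,"ay":0,"az":0},{"fingers":38,"x":0,"y":0,"z":-8,"ax":0,"ay":0,"az":0},{"fingers":38,"x":0,"y":0,"z":-8,"ax":0,"ay":0,"az":0},{"fingers":38,"x":0,"y":0,"z":-8,"ax":0,"ay":0,"az":0},{"fingers":38,"x":0,"y":0,"z":-8,"ax":0,"ay":0,"az":0},{"fingers":38,"x":0,"y":0,"z":-8,"ax":0,"ay":0,"az":0},{"fingers":38,"x":0,"y":0,"z":-8,"ax":0,"ay":0,"az":0}]' --force 40

```text
t: 11.6
eef_pos: [0.4958, 0.0401, 0.192]
tool_rot: [0.0, 0.661, 0.75, 0.0]
contact_force: [-0.3, 0.3, -1.9]
gripper_width: 0.521
grasp_force: 41.2
```

>>> jog_arm --rows '[{"fingers":38,"x":0,"y":0,"z":-8,"ax":0,"ay":0,"az":0},{"fingers":38,"x":0,"y":0,"z":-8,"ax":0,"ay":0,"az":0},{"fingers":38,"x":0,"y":0,"z":-6,"ax":0,"ay":0,"az":0},{"fingers":38,"x":0,"y":0,"z":-3,"ax":0,"ay":0,"az":0},{"fingers":38,"x":0,"y":0,"z":0,"ax":0,"ay":0,"az":0},{"fingers":38,"x":0,"y":0,"z":0,"ax":0,"ay":0,"az":0},{"fingers":38,"x":0,"y":0,"z":0,"ax":0,"ay":0,"az":0},{"fingers":38,"x":0,"y":0,"z":0,"ax":0,"ay":0,"az":0}]' --force 40

```text
t: 12.4
eef_pos: [0.4956, 0.04, 0.216]
tool_rot: [-0.0, 0.661, 0.75, -0.0]
contact_force: [-1.0, 0.9, -1.5]
gripper_width: 0.519
grasp_force: 41.2
```

```bash
python3 - <<'E'
from station import bot
import cv2
s=bot.read_camera("side")["pixels"][100:280,140:320,::-1]
cv2.imwrite("pics/s4.png",cv2.resize(s,(600,600),interpolation=cv2.INTER_CUBIC))
E
```

```text
(no output)
```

View pics/s4.png

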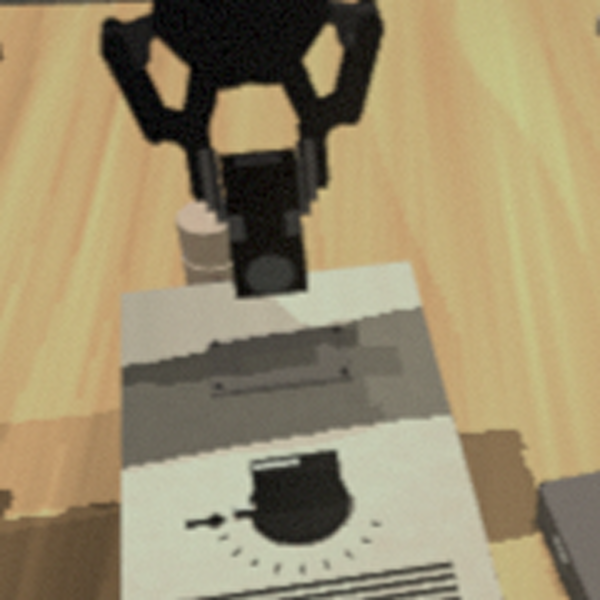

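The cassette hangs upright by its catches, its foot at about (270,290), well clear of the slot at (280,360). The dial pointer is still on the arrow, so I'll hand in.

```bash
python3 -c "
from station import bot
print(bot.hand_in())"
```

```text
the job is handed in; nothing more can be done
None
```

I turned the dial onto the arrow mark, drew the cassette out by its pinched catches, and handed the job in with it held upright and still, its underside about 5 cm above the dock plate; the hand-in call gave no verdict.

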